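# Crimp a crown cap with the bench capper

### The job

A filled bottle stands in the bench capper with its crown cap sitting loosely on top; crimp it. First pull the lock knob up until it is fully out, which frees the lever; pull the lever down just until the cap is fully home on the bottle (you will feel the lever stop giving; do not force it further, the glass would crack), then ease the lever slowly all the way back up, never letting it fly, and push the lock knob fully back in. Leave the bottle standing in the capper and do not disturb the other things on the worktop.

Things in the scene. Friction and masses are not known exactly. Their poses are not given: they have to be found in the camera images.
- capper: Red bench capper, fixed. Origin: on the bottle's axis, at the underside of the base (190 x 120 mm, its top 16 mm up); z up; its -x points along the lever from the column to the grip. Column 26 mm thick at x = +95 mm, its top 251 mm up; a red arm 166 to 180 mm up holds the sleeve of the vertical ram; a steel bell 47 mm wide hangs on the ram over the bottle.
- lever_pivot (a point): The lever's hinge point, at x = +50 mm, 212 mm above the worktop; the axis is the capper's y. The lever drives the ram down 48 mm per rad. The bell is screwed on up to 11 mm lower from case to case, so the lever value at which it meets the cap (0.23 to 0.46 rad) and the cap is home (0.35 to 0.60) is not known beforehand: it must be felt.
- lever_grip (a point): Middle of the black round grip joining the lever's two arms at its free end: 24 mm thick, 74 mm long along the capper's y, 240 mm from lever_pivot. At rest the lever rises from the pivot at 0.20 rad above level (grip 260 mm above the worktop); at value q its slope is 0.20 - q. Grip it from above, fingers closing along the lever; it can turn between the pads.
- lever (a joint): Lever angle in rad: 0 = up at its rest stop, grows as the grip goes down, end stop 0.75. A return spring pulls it up: about 2 N at the grip at rest, 4 N at 0.5 rad. Crimping takes 8 to 10 N in all; once the cap is home the pull climbs steeply: stop at 12 to 16 N, over 20 N the glass may crack. Let go when down, it flies up. With the lock knob in it must not be pulled past its play (0.1 rad).
- knob_grip (a point): Middle of the lock knob, a black round knob 28 mm wide and about 20 mm high on a vertical pin right above lever_pivot, 281 mm above the worktop while in. The 24 mm wide red bridge under it has its top 256 mm up. The knob is pulled straight up.
- lock_knob (a joint): Lock knob height in m: 0 = pushed in (its pin reaches into the lever's notch), 0.014 = fully out. It takes up to 8 N to pull it out or push it in, and it stays at either end. Pulling the lever far down with the knob in forces the lock pin and fails; push the knob in only with the lever up at its rest stop.
- bottle: Small brown glass bottle with a white and yellow label, 52 mm wide, 100 mm high, loose in the capper's black nest ring under the bell. Origin: centre of its underside, z up.
- cap (a joint): How far the yellow crown cap (32 mm wide) has been pressed down onto the bottle, in m: 0 = sitting loosely, its top 107 mm above the bottle's underside; 0.006 = fully home. Needs about 30 N from the bell and stays where it is pressed to.
- nest (a point): Centre of the nest's floor on the capper's base, where the bottle's underside centre belongs; 16 mm above the worktop.
- crate: Bystander: light wooden crate with four cells, 136 x 136 x 55 mm, fixed; origin centre of underside.
- capped_0: Bystander: bottle like the one in the capper, already capped, standing loose in the crate, 101 mm high; origin centre of underside.
- capped_1: Bystander: as capped_0.
- capped_2: Bystander: as capped_0.
- cap_dish: Bystander: white dish of spare yellow caps, 90 mm wide, 28 mm high, fixed; origin centre of underside.
- lemon: Bystander: loose lemon, 71 x 53 x 51 mm; origin at its underside.
- mug: Bystander: loose green and white mug, 86 x 117 x 99 mm; origin centre of underside.
Things that resemble listed ones, but are neither listed nor needed, are in the scene too. What is shaped like the bottle but blue or red is not meant.

How it is judged:
By the outcome, as a careful person would: the job done as asked, in the order asked, and still so for the second after the job is handed in, with the robot touching nothing.
It also fails if it takes over 64 s, if anything falls off the work surface, if the arm or the gripper's body presses on something with over 40 N, if the wrist force passes 120 N, or if a joint passes its speed limit or range.

### The arm

A 7-joint arm with a two-finger parallel gripper is mounted at the origin on a cart in front of the work surface, level with it; the furniture and walls round the work are solid. World frame = base frame: x ahead of the robot, y to its left, z up, the work surface at z = 0. Lengths are in m, angles in rad, forces in N, time in s.
With the tool pointing down it reaches from about 0.4 to 0.85 m from the base axis. Payload 10.4 kg.
Tool frame: the origin (TCP) lies midway between the tips of the shut fingers; the grasp point (between the pads) lies 19 mm behind it; z points along the fingers, y is the line along which they close (so a half turn about z gives the same grasp; the last joint's range is limited). The gripper opens to 87 mm and grips with 3 to 60 N. Pads are 19 mm wide; open, the fingers measure 117 mm over their backs; the gripper's body (75 mm by 190 mm) begins 51 mm behind the grasp point.
Start: joints at [1.271, 0.332, -0.065, 1.46, 0.022, 1.35, -0.088], TCP at [0.171, -0.601, 0.223] pointing down, gripper open.
Joint ranges: [-2.6, 2.6], [-0.5, 2.12], [-1.47, 1.34], [0.16, 2.42], [-1.27, 4.41], [0.06, 2.06], [-2.6, 2.6]. Speed limits (rad/s): [2.22, 2.22, 2.79, 2.79, 3.14, 3.14, 3.14].

### API

Orientations are given as a unit quaternion [x, y, z, w].
In Python, from bench import r gives the robot as it stands.
- The arm moves only by the tool arm_command, never from a script. Its argument "moves" is one flat list of numbers, 4 for each row, row after row: the shift along the tool's x, y, z in cm, then the turn about the tool's z in degrees. A call has 1 to 12 rows; each row shifts and turns the commanded pose from where the row before left it, along the tool's axes as they then stand; what a row does not reach is not made up. A row lasts 1/12 s, in which the tool goes at most 41.7 mm and 7.16 degrees, less where a joint would pass 70% of its speed; a pose out of reach is approached as far as the arm can. A call with a gripper value outside its range is refused whole. "fingers" is the opening in per cent of the stroke, from 0 (shut) to 100 (fully open), set as the call begins (left out, the last holds). The fingers move at their own pace and stop on an object; "squeeze" is the grip in N (left out, the last holds). Time passes only in rows, so rows that do not move let the fingers close. It gives the time, the measured TCP pose, the force, the opening and the grip force at its end, in the units of the state.
- r.read_state(): the state, without advancing time (a new reading comes with each control period).
- r.camera(name): name is "scene" or "top" or "wrist"; returns the picture (384x512x3 uint8, red, green, blue); there is no depth.
- r.camera_info(name): a dict with "fx", "fy", "cx", "cy" (pixels), "origin" and "attitude" of the camera in the world. Camera axes: x right, y up, looking along -z (the intrinsics and any distortion apply to the point x, -y, -z); pixel columns grow to the right and rows downward; lengths in m; the calibration is good to about 2 mm. A picture is of the moment at which its call begins: read the wrist's pose just before it. camera_info takes no time and is no camera call; for the wrist camera it gives the pose at the moment of the call.
- r.close_job(): hands the job in; it is judged then, once.
The state is a dict: "time": time; "joint_positions": joint angles; "joint_vel": joint speeds; "joint_torque": joint torques, N m; "ee_pos": TCP position; "eef_rot": TCP orientation; "ft_force": force on the tool from outside, world axes, zero at the start; "torque": the same for the moment, N m; "width": finger opening in m; "grip_force": force on a finger pad.
Only numpy, scipy, OpenCV 4.12 (cv2) and the standard library are available. Lean on these libraries where they do the work, as an engineer would, in place of code of your own. Each camera call takes 0.05 s, during which the arm holds its last target. There are 200 camera calls.

## Working session

There is one attempt and no reset: what is moved stays moved. The work goes in short steps, Python scripts to look and compute and a tool call to move; the robot and the scene stay as the last step left them, time stands still between calls to the robot, and variables do not carry over. Pictures are saved under pics/ and viewed, at most 10 in all, crops included, and the job is handed in when it is done.

Besides the shell and the picture viewer there is one more tool, called after ">>>" as name(argument=value, ...), one argument or row to a line, values as JSON. arm_command: Moves the arm, as the interface text tells. Its arguments: {"type":"object","properties":{"moves":{"type":"array"},"fingers":{"type":"number"},"squeeze":{"type":"number"}},"required":["moves"]}

```bash
mkdir -p pics; ls; cat > h.py <<'E'
import numpy as np, cv2
from bench import r
np.set_printoptions(precision=4,suppress=True)
from scipy.spatial.transform import Rotation as R
def snap(n,f):
    im=r.camera(n); cv2.imwrite('pics/'+f,im[:,:,::-1]); return im
E
python3 - <<'E'
from h import *
s=r.read_state(); print({k:s[k] for k in s})
for n in('scene','top','wrist'): print(n,r.camera_info(n))
a=snap('scene','s0.png');b=snap('top','t0.png')
E
```

```text
pics
{'time': 0.0, 'joint_positions': array([ 1.2714,  0.3329, -0.0647,  1.4609,  0.0216,  1.3499, -0.0885]), 'joint_vel': array([-0.0004,  0.0003, -0.0006, -0.002 ,  0.0015, -0.0028,  0.0005]), 'joint_torque': array([  0.    , -62.3244,   0.0248, -38.9897,  -0.0613,   0.04  ,
         0.0001]), 'ee_pos': array([ 0.1707, -0.6008,  0.2217]), 'eef_rot': array([ 0.9904,  0.1379, -0.0001, -0.0007]), 'ft_force': array([-0.4169, -0.6012,  0.0205]), 'torque': array([-0.0129, -0.0157, -0.0299]), 'grip_force': 0.0, 'width': 0.08684604416675654}
scene {'fx': 363.99299712307686, 'fy': 363.99299712307686, 'cx': 254.1738430414373, 'cy': 182.64319092592623, 'origin': array([0.0295, 1.0546, 0.797 ]), 'attitude': array([-0.1157,  0.4975,  0.8392, -0.1867])}
top {'fx': 421.7463690599984, 'fy': 421.7463690599984, 'cx': 254.14420623991757, 'cy': 194.1117208592265, 'origin': array([-0.2661, -0.2539,  1.4963]), 'attitude': array([ 0.241 , -0.1569, -0.5376,  0.7926])}
wrist {'fx': 323.0555194162152, 'fy': 323.0555194162152, 'cx': 258.85369082273235, 'cy': 190.41297724115054, 'origin': array([ 0.2403, -0.5822,  0.3853]), 'attitude': array([-0.1053,  0.0801, -0.5973,  0.7911])}
```

View pics/s0.png

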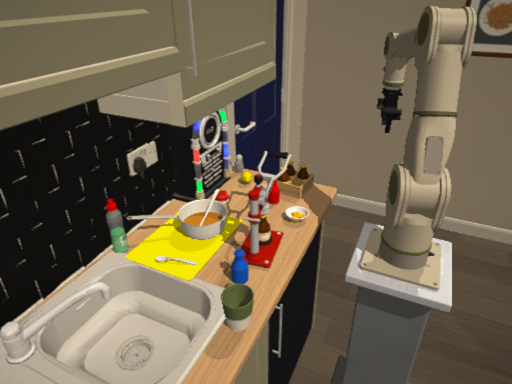

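View pics/t0.png

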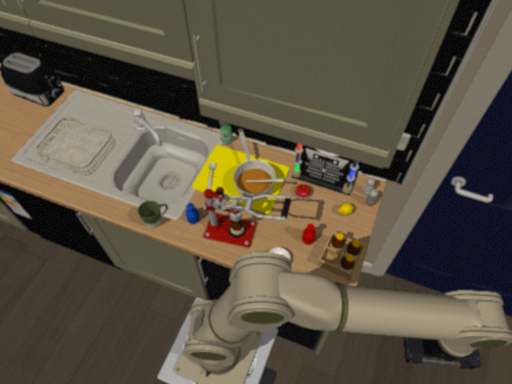

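```bash
python3 - <<'E'
import cv2,numpy as np
a=cv2.imread('pics/s0.png');b=cv2.imread('pics/t0.png')
A=cv2.resize(a[135:275,200:330],None,fx=4.2,fy=4.2,interpolation=cv2.INTER_CUBIC)[:600]
B=cv2.resize(b[160:260,190:340],None,fx=5.2,fy=5.2,interpolation=cv2.INTER_CUBIC)
cv2.imwrite('pics/a1.png',A);cv2.imwrite('pics/b1.png',B)
E
```

```text
(no output)
```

View pics/a1.png

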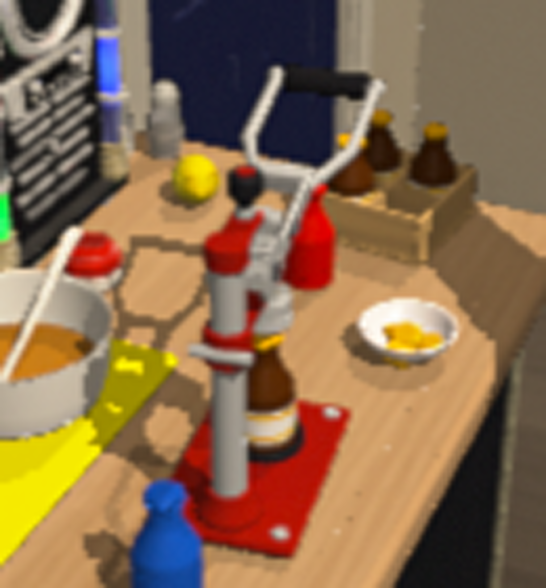

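View pics/b1.png

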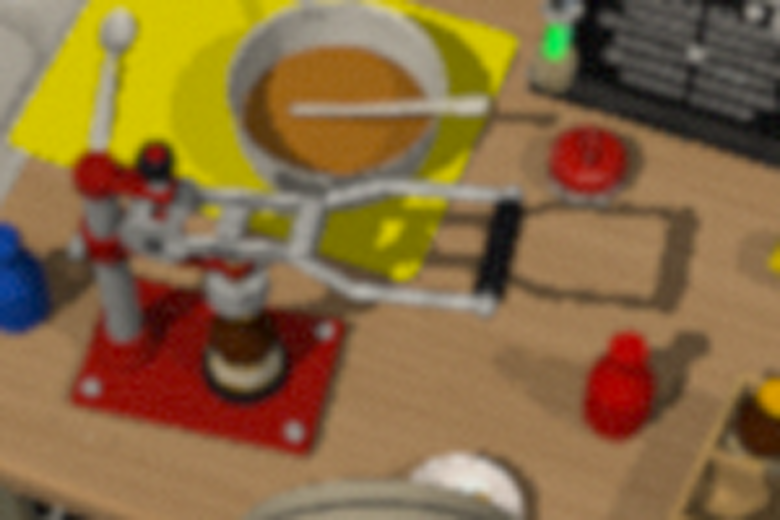

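The only crimping press is the red capper: scene (258,195), top (230,215). Its bottle is brown, unlike the blue (240,268) and red (275,190) lookalikes. The grip is at scene (278,154) / top (286,207), and the knob at scene (258,179) / top (220,191).

```bash
cat >> h.py <<'E'
def ray(n,u,v,info=None):
    c=info or r.camera_info(n)
    d=R.from_quat(c['attitude']).apply([(u-c['cx'])/c['fx'],-(v-c['cy'])/c['fy'],-1]); return np.array(c['origin']),d/np.linalg.norm(d)
def atz(n,u,v,z,info=None):
    o,d=ray(n,u,v,info); return o+d*(z-o[2])/d[2]
def tri(rays):
    A=sum(np.eye(3)-np.outer(d,d) for o,d in rays); b=sum((np.eye(3)-np.outer(d,d))@o for o,d in rays)
    return np.linalg.solve(A,b)
E
python3 - <<'E'
from h import *
for nm,s,t,z in(('grip',(277.9,154.3),(286.2,207.3),.26),('knob',(258.3,179),(220,191.2),.281)):
    print(nm,atz('scene',*s,z),atz('top',*t,z),tri([ray('scene',*s),ray('top',*t)]))
cs=[(90,387),(293,432),(325,330)]  # base bolts
for c in cs: print('bolt',atz('top',c[0]/5.2+190,c[1]/5.2+160,.017))
print('nest',atz('top',245/5.2+190,370/5.2+160,.02))
print('lemon',atz('top',346,209,.025),'crate',atz('top',343,252,.08))
# orientation now
q=r.read_state()['eef_rot'];print(R.from_quat(q).as_matrix())
E
```

```text
grip [ 0.4699 -0.0628  0.26  ] [ 0.4762 -0.0607  0.26  ] [ 0.4718 -0.0615  0.262 ]
knob [0.4381 0.174  0.281 ] [0.4413 0.1716 0.281 ] [0.4404 0.1715 0.2801]
bolt [0.3888 0.2255 0.017 ]
bolt [0.4104 0.0672 0.017 ]
bolt [0.5006 0.0777 0.017 ]
nest [0.4442 0.1207 0.02  ]
lemon [ 0.6989 -0.2532  0.025 ] crate [ 0.4787 -0.2914  0.08  ]
[[ 0.9619  0.2733 -0.0004]
 [ 0.2733 -0.9619  0.0011]
 [-0.0001 -0.0011 -1.    ]]
```

>>> arm_command(
  moves=[0,0,-4,4.1,0,0,-4,4.1,0,0,-4,0,3.4,-2,-1,0,3.4,-2,-1,0,3.4,-2,0,0,3.4,-2,0,0,3.4,-2,0,0,3.4,-2,0,0,3.4,-2,0,0,3.4,-2,0,0,3.4,-2,0,0],
  fingers=100,
  squeeze=30,
)

```text
time: 1.1
ee_pos: [0.4512, -0.3806, 0.3624]
eef_rot: [0.998, 0.067, -0.0, -0.0]
ft_force: [1.2, -0.6, 0.6]
width: 0.0871
grip_force: 0.0
```

>>> arm_command(
  moves=[0.5,-3.9,0,0,0.5,-3.9,0,0,0.5,-3.9,0,0,0.5,-3.9,0,0,0.5,-3.9,0,0,0.5,-3.9,0,0,0.5,-3.9,0,0,0.5,-3.9,0,0,0.5,-3.9,0,0,0.5,-3.9,0,0,0.5,-3.9,0,0,0.5,-3.9,0,0],
)

```text
time: 2.1
ee_pos: [0.4465, 0.0916, 0.3625]
eef_rot: [0.998, 0.067, 0.0, 0.0]
ft_force: [1.1, -0.2, -0.1]
width: 0.0872
grip_force: 0.0
```

>>> arm_command(
  moves=[0,0,0,0,0,0,0,0,0,0,0,0],
)

```text
time: 2.35
ee_pos: [0.4471, 0.0892, 0.3622]
eef_rot: [0.998, 0.067, -0.0, 0.0]
ft_force: [-0.7, -1.0, 0.3]
width: 0.0876
grip_force: 0.0
```

```bash
python3 - <<'E'
from h import *
import json
s=r.read_state();i=r.camera_info('wrist');a=snap('wrist','w1.png')
json.dump({k:(v.tolist() if hasattr(v,'tolist') else v) for k,v in i.items()},open('w1.json','w'))
print(s['time'],s['ee_pos'],s['eef_rot'],i['origin'],i['attitude'])
E
```

```text
2.35 [0.4471 0.0892 0.3622] [ 0.9978  0.0667 -0.0003  0.0002] [0.5188 0.098  0.5258] [-0.1     0.0869 -0.6524  0.7462]
```

View pics/w1.png

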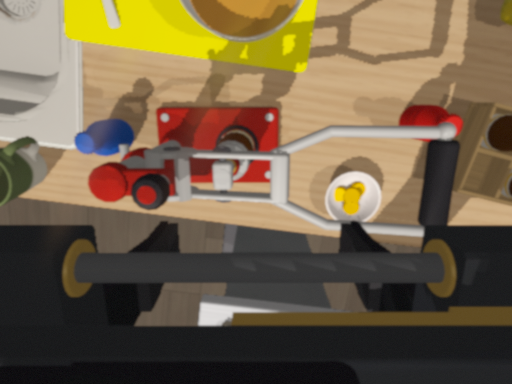

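The wrist view shows the knob's top at (150,190), the grip's middle at (438,183), and the column at (110,182).

```bash
python3 - <<'E'
from h import *
import json
i=json.load(open('w1.json'))
for n,u,v,z in(('knob',150,189,.289),('grip',438,183.5,.262),('gripA',441,140,.266),('gripB',435,227,.266)): print(n,atz('wrist',u,v,z,i))
E
```

```text
knob [0.4451 0.1712 0.289 ]
grip [ 0.4738 -0.0604  0.262 ]
gripA [ 0.5096 -0.0504  0.266 ]
gripB [ 0.4366 -0.0661  0.266 ]
```

>>> arm_command(
  moves=[0.2,-2.8,0,0,0.2,-2.7,0,0,0.2,-2.7,0,0,0,0,2,0,0,0,2,0,0,0,2,0,0,0,2,0,0,0,1.5,0,0,0,0,0],
)

```text
time: 3.15
ee_pos: [0.4414, 0.1697, 0.2646]
eef_rot: [0.998, 0.065, -0.002, 0.001]
ft_force: [0.9, -0.6, 0.4]
width: 0.0871
grip_force: 0.0
```

>>> arm_command(
  moves=[0,0,0,0,0,0,0,0,0,0,0,0,0,0,0,0,0,0,0,0,0,0,0,0],
  fingers=0,
  squeeze=30,
)

```text
time: 3.65
ee_pos: [0.4424, 0.1719, 0.2679]
eef_rot: [0.998, 0.067, 0.0, 0.0]
ft_force: [0.5, -0.2, -0.0]
width: 0.0548
grip_force: 0.0
```

>>> arm_command(
  moves=[0,0,0,0,0,0,0,0,0,0,0,0,0,0,0,0,0,0,0,0,0,0,0,0,0,0,0,0,0,0,0,0],
)

```text
time: 4.32
ee_pos: [0.4419, 0.1738, 0.2676]
eef_rot: [0.998, 0.068, 0.0, -0.001]
ft_force: [0.4, 7.7, -2.0]
width: 0.0264
grip_force: 30.0
```

>>> arm_command(
  moves=[0,-0.2,0,0,0,0,-0.3,0,0,0,-0.3,0,0,0,-0.3,0,0,0,-0.3,0,0,0,0,0,0,0,0,0],
)

```text
time: 4.9
ee_pos: [0.442, 0.1739, 0.2808]
eef_rot: [0.998, 0.067, 0.0, 0.0]
ft_force: [-3.2, -0.4, 5.1]
width: 0.0266
grip_force: 30.0
```

>>> arm_command(
  moves=[0,0,-0.2,0,0,0,-0.2,0,0,0,0,0,0,0,0,0],
)

```text
time: 5.23
ee_pos: [0.4418, 0.1739, 0.2819]
eef_rot: [0.998, 0.067, -0.001, -0.0]
ft_force: [6.8, 5.4, -18.2]
width: 0.0266
grip_force: 30.0
```

>>> arm_command(
  moves=[0,0,0.2,0,0,0,0,0,0,0,0,0],
)

```text
time: 5.48
ee_pos: [0.4419, 0.1739, 0.2817]
eef_rot: [0.998, 0.067, 0.0, -0.0]
ft_force: [0.1, 2.0, -2.2]
width: 0.0263
grip_force: 30.0
```

>>> arm_command(
  moves=[0,0,0,0,0,0,0,0,0,0,0,0,0,0,0,0,0,0,0,0,0,0,0,0,0,0,0,0,0,0,0,0],
  fingers=80,
)

```text
time: 6.15
ee_pos: [0.442, 0.1738, 0.2816]
eef_rot: [0.998, 0.067, 0.0, 0.0]
ft_force: [0.6, 1.1, -0.3]
width: 0.0673
grip_force: 0.0
```

>>> arm_command(
  moves=[0,0,-4,0,0,0,-4,0,0,3.9,0,0,0,3.9,0,0,0,3.9,0,0,0,3.9,0,0,0,3.9,0,0,0,4,0,0,0,0,2,0,0,0,3,0,0,0,3,0,0,0,2,0],
  fingers=80,
)

```text
time: 7.15
ee_pos: [0.4724, -0.0593, 0.259]
eef_rot: [0.998, 0.066, -0.001, -0.0]
ft_force: [-0.1, 0.5, -0.0]
width: 0.0694
grip_force: 0.0
```

>>> arm_command(
  moves=[0,0,2,0,0,0,0,0,0,0,0,0],
)

```text
time: 7.4
ee_pos: [0.4729, -0.0591, 0.2414]
eef_rot: [0.998, 0.067, -0.001, -0.0]
ft_force: [0.5, -0.3, 0.5]
width: 0.0696
grip_force: 0.0
```

>>> arm_command(
  moves=[0,0,0,0,0,0,0,0,0,0,0,0,0,0,0,0,0,0,0,0,0,0,0,0,0,0,0,0,0,0,0,0,0,0,0,0,0,0,0,0,0,0,0,0,0,0,0,0],
  fingers=0,
  squeeze=20,
)

```text
time: 8.4
ee_pos: [0.4733, -0.0591, 0.2416]
eef_rot: [0.998, 0.067, 0.0, 0.0]
ft_force: [0.1, -0.5, 1.4]
width: 0.0231
grip_force: 20.0
```

>>> arm_command(
  moves=[0,0.11,0.59,0,0,0.1,0.59,0,0,0.09,0.59,0,0,0.06,0.6,0,0,0.05,0.6,0,0,0.04,0.6,0,0,0.02,0.6,0,0,0.01,0.6,0,0,0,0,0],
)

```text
time: 9.15
ee_pos: [0.4739, -0.0639, 0.1927]
eef_rot: [0.998, 0.067, -0.0, -0.0]
ft_force: [0.9, -1.5, 3.0]
width: 0.0234
grip_force: 20.1
```

>>> arm_command(
  moves=[0,0,0.52,0,0,-0.02,0.52,0,0,-0.03,0.52,0,0,-0.04,0.52,0,0,-0.05,0.52,0,0,-0.06,0.52,0,0,0,0,0],
)

```text
time: 9.73
ee_pos: [0.4737, -0.0622, 0.1618]
eef_rot: [0.998, 0.067, 0.0, 0.0]
ft_force: [1.4, -3.8, 3.6]
width: 0.0233
grip_force: 19.6
```

>>> arm_command(
  moves=[0,-0.07,0.43,0,0,-0.08,0.43,0,0,-0.08,0.43,0,0,-0.09,0.43,0,0,0,0,0],
)

```text
time: 10.15
ee_pos: [0.4734, -0.0597, 0.145]
eef_rot: [0.998, 0.066, 0.0, 0.001]
ft_force: [0.7, -6.7, 3.3]
width: 0.0234
grip_force: 20.0
```

>>> arm_command(
  moves=[0,0.04,0.26,0,0,-0.05,0.26,0,0,-0.05,0.26,0,0,-0.06,0.26,0,0,0,0,0],
)

```text
time: 10.57
ee_pos: [0.4731, -0.0577, 0.1346]
eef_rot: [0.998, 0.067, 0.0, 0.0]
ft_force: [1.1, -4.7, 3.9]
width: 0.0231
grip_force: 20.3
```

>>> arm_command(
  moves=[0,-0.05,0.29,0,0,-0.06,0.29,0,0,-0.06,0.29,0,0,-0.06,0.29,0,0,0,0,0],
)

```text
time: 10.98
ee_pos: [0.4728, -0.055, 0.1233]
eef_rot: [0.998, 0.067, 0.0, 0.0]
ft_force: [-2.5, -3.6, 8.8]
width: 0.0228
grip_force: 19.3
```

>>> arm_command(
  moves=[0,-0.04,0.15,0,0,-0.04,0.15,0,0,-0.05,0.15,0,0,-0.05,0.15,0,0,-0.05,0.15,0,0,0,0,0],
)

```text
time: 11.48
ee_pos: [0.4725, -0.0529, 0.1161]
eef_rot: [0.998, 0.067, 0.0, 0.0]
ft_force: [-3.0, -3.8, 9.6]
width: 0.0227
grip_force: 19.2
```

>>> arm_command(
  moves=[0,-0.04,0.12,0,0,-0.04,0.12,0,0,-0.04,0.12,0,0,-0.04,0.12,0,0,-0.04,0.12,0,0,0,0,0],
)

```text
time: 11.98
ee_pos: [0.4723, -0.0511, 0.1101]
eef_rot: [0.998, 0.067, 0.0, 0.0]
ft_force: [-2.0, -5.4, 8.9]
width: 0.0229
grip_force: 19.2
```

>>> arm_command(
  moves=[0,-0.02,0.12,0,0,-0.03,0.12,0,0,-0.04,0.12,0,0,0,0,0],
)

```text
time: 12.32
ee_pos: [0.4721, -0.0499, 0.1065]
eef_rot: [0.998, 0.067, 0.0, 0.0]
ft_force: [-3.0, -3.2, 10.6]
width: 0.0226
grip_force: 19.2
```

>>> arm_command(
  moves=[0,-0.04,0.1,0,0,-0.04,0.1,0,0,0,0,0],
)

```text
time: 12.57
ee_pos: [0.4721, -0.0493, 0.1046]
eef_rot: [0.998, 0.067, 0.0, 0.0]
ft_force: [-2.3, -4.1, 9.2]
width: 0.0227
grip_force: 19.2
```

>>> arm_command(
  moves=[0,-0.03,0.1,0,0,-0.03,0.1,0,0,0,0,0],
)

```text
time: 12.82
ee_pos: [0.4719, -0.0486, 0.1026]
eef_rot: [0.998, 0.067, 0.0, 0.0]
ft_force: [-1.8, -3.9, 9.4]
width: 0.0226
grip_force: 19.2
```

>>> arm_command(
  moves=[0,-0.04,0.1,0,0,-0.04,0.1,0,0,0,0,0],
)

```text
time: 13.07
ee_pos: [0.4719, -0.0478, 0.1006]
eef_rot: [0.998, 0.067, 0.0, 0.0]
ft_force: [-2.8, -3.6, 11.2]
width: 0.0227
grip_force: 19.2
```

>>> arm_command(
  moves=[0,-0.04,0.1,0,0,0,0,0,0,0,0,0],
)

```text
time: 13.32
ee_pos: [0.4718, -0.0475, 0.0996]
eef_rot: [0.998, 0.067, 0.0, 0.0]
ft_force: [-1.9, -3.3, 10.7]
width: 0.0227
grip_force: 19.2
```

>>> arm_command(
  moves=[0,-0.04,0.1,0,0,0,0,0,0,0,0,0],
)

```text
time: 13.57
ee_pos: [0.4717, -0.0471, 0.0986]
eef_rot: [0.998, 0.067, 0.0, 0.0]
ft_force: [-2.4, -3.4, 9.8]
width: 0.0228
grip_force: 19.2
```

>>> arm_command(
  moves=[0,-0.04,0.1,0,0,0,0,0,0,0,0,0],
)

```text
time: 13.82
ee_pos: [0.4717, -0.0467, 0.0976]
eef_rot: [0.998, 0.067, 0.0, 0.0]
ft_force: [-1.4, -4.0, 10.6]
width: 0.0231
grip_force: 19.2
```

>>> arm_command(
  moves=[0,-0.04,0.1,0,0,0,0,0,0,0,0,0],
)

```text
time: 14.07
ee_pos: [0.4716, -0.0464, 0.0967]
eef_rot: [0.998, 0.067, 0.0, 0.0]
ft_force: [-3.1, -4.6, 10.7]
width: 0.0227
grip_force: 19.1
```

```bash
python3 - <<'E'
from h import *
a=r.camera('wrist');b=r.camera('scene')
A=cv2.resize(a,(480,360));B=cv2.resize(b[165:265,215:305],(320,356),interpolation=cv2.INTER_CUBIC)
C=np.zeros((360,800,3),np.uint8);C[:,:480]=A;C[:356,480:]=B
cv2.imwrite('pics/c1.png',C[:,:,::-1])
for _ in range(1):
    s=r.read_state();print(s['time'],s['ee_pos'],s['ft_force'])
E
```

```text
14.1667 [ 0.4717 -0.0464  0.0967] [-1.6662 -4.4839 11.5936]
```

View pics/c1.png

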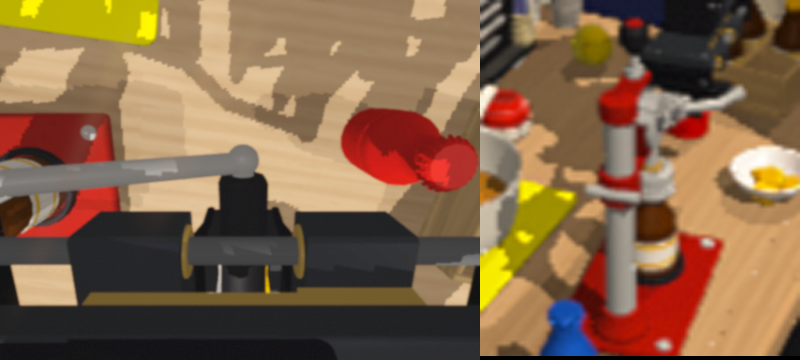

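The grip is still held between the pads. The bell at (655,185 in the collage) covers the cap, the bottle stands upright, and the knob pin is out at (633,50). I'll continue in small steps.

>>> arm_command(
  moves=[0,-0.03,0.1,0,0,0,0,0,0,0,0,0],
)

```text
time: 14.42
ee_pos: [0.4716, -0.0461, 0.0959]
eef_rot: [0.998, 0.067, 0.0, 0.0]
ft_force: [-4.5, -4.2, 14.0]
width: 0.0225
grip_force: 19.0
```

>>> arm_command(
  moves=[0,-0.01,0.03,0,0,0,0,0,0,0,0,0],
)

```text
time: 14.67
ee_pos: [0.4716, -0.046, 0.0957]
eef_rot: [0.998, 0.067, 0.0, 0.0]
ft_force: [-4.2, -4.3, 15.6]
width: 0.0226
grip_force: 18.9
```

>>> arm_command(
  moves=[0,0.06,-0.2,0,0,0.1,-0.26,0,0,0.1,-0.3,0,0,0.1,-0.3,0,0,0.1,-0.3,0,0,0.1,-0.3,0,0,0.09,-0.3,0,0,0.09,-0.3,0,0,0.09,-0.3,0,0,0.08,-0.3,0],
)

```text
time: 15.5
ee_pos: [0.4729, -0.0558, 0.1236]
eef_rot: [0.998, 0.067, 0.0, 0.001]
ft_force: [1.9, -7.4, 0.5]
width: 0.0223
grip_force: 19.8
```

>>> arm_command(
  moves=[0,0.12,-0.3,0,0,0.1,-0.3,0,0,0.08,-0.3,0,0,0.07,-0.3,0,0,0.06,-0.3,0,0,0.06,-0.3,0,0,0.06,-0.3,0,0,0.05,-0.3,0,0,0.05,-0.3,0,0,0.04,-0.3,0,0,0.04,-0.3,0,0,0.03,-0.3,0],
)

```text
time: 16.5
ee_pos: [0.4738, -0.0627, 0.1598]
eef_rot: [0.998, 0.067, 0.0, 0.0]
ft_force: [2.2, -4.4, 0.6]
width: 0.0215
grip_force: 19.7
```

```bash
python3 - <<'E'
from h import *
a=r.camera('wrist');b=r.camera('scene')
A=cv2.resize(a[150:350,150:370],(440,400));B=cv2.resize(b[130:230,220:310],(360,400),interpolation=cv2.INTER_CUBIC)
C=np.hstack([A,B])
cv2.imwrite('pics/c2.png',C[:,:,::-1])
s=r.read_state();print(s['time'],s['ee_pos'],s['ft_force'],s['width'])
E
```

```text
16.6 [ 0.4738 -0.0627  0.16  ] [ 1.581  -5.5619  2.0519] 0.02203099923169073
```

View pics/c2.png

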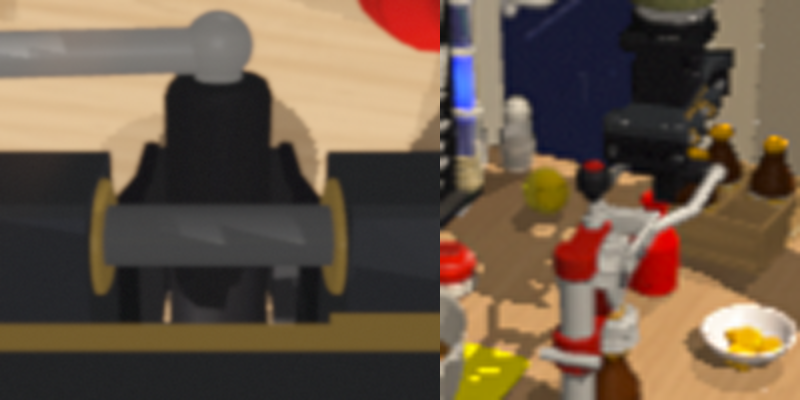

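The grip is centred between the fingers, so I'll carry on easing up.

>>> arm_command(
  moves=[0,0.08,-0.3,0,0,0.06,-0.3,0,0,0.04,-0.3,0,0,0.02,-0.3,0,0,0.02,-0.3,0,0,0.01,-0.3,0,0,0,-0.3,0,0,0,-0.3,0,0,0,-0.3,0,0,0,-0.3,0],
)

```text
time: 17.43
ee_pos: [0.4739, -0.0638, 0.1898]
eef_rot: [0.998, 0.067, -0.0, -0.0]
ft_force: [1.3, 5.3, 0.9]
width: 0.0216
grip_force: 20.1
```

>>> arm_command(
  moves=[0,-0.02,-0.3,0,0,-0.02,-0.3,0,0,-0.02,-0.3,0,0,-0.03,-0.3,0,0,-0.03,-0.3,0,0,-0.04,-0.3,0,0,0,0,0],
)

```text
time: 18.02
ee_pos: [0.4738, -0.0625, 0.2081]
eef_rot: [0.998, 0.067, -0.0, -0.0]
ft_force: [1.7, 6.5, -0.4]
width: 0.0218
grip_force: 20.3
```

>>> arm_command(
  moves=[0,-0.1,-0.3,0,0,-0.05,-0.3,0,0,-0.05,-0.3,0,0,-0.05,-0.3,0,0,-0.05,-0.3,0,0,-0.05,-0.3,0,0,-0.05,-0.3,0,0,-0.05,-0.2,0,0,0,0,0],
)

```text
time: 18.77
ee_pos: [0.4732, -0.0592, 0.2304]
eef_rot: [0.998, 0.066, 0.0, 0.0]
ft_force: [3.2, -2.4, -2.2]
width: 0.0218
grip_force: 20.2
```

>>> arm_command(
  moves=[0,-0.02,-0.2,0,0,-0.03,-0.2,0,0,-0.03,-0.2,0,0,0,0,0],
)

```text
time: 19.1
ee_pos: [0.4716, -0.0593, 0.2329]
eef_rot: [0.998, 0.066, -0.002, -0.0]
ft_force: [11.0, -5.1, -29.8]
width: 0.0223
grip_force: 21.7
```

>>> arm_command(
  moves=[0,0.05,0.35,0,0,0,0,0,0,0,0,0],
)

```text
time: 19.35
ee_pos: [0.4719, -0.0593, 0.2325]
eef_rot: [0.998, 0.066, -0.002, 0.0]
ft_force: [-1.5, -4.5, -6.2]
width: 0.0221
grip_force: 20.2
```

>>> arm_command(
  moves=[0,0,0,0,0,0,0,0,0,0,0,0,0,0,0,0,0,0,0,0,0,0,0,0,0,0,0,0,0,0,0,0,0,0,0,0],
  fingers=80,
)

```text
time: 20.1
ee_pos: [0.4732, -0.0584, 0.2332]
eef_rot: [0.998, 0.067, 0.0, 0.0]
ft_force: [0.3, -0.1, -0.7]
width: 0.0681
grip_force: 0.0
```

>>> arm_command(
  moves=[0,0,-3.4,0,0,0,-3.4,0,0,0,-3.4,0,0,0,-3.4,0,0,-3.9,0,0,0,-3.9,0,0,0,-3.9,0,0,0,0,0,0],
)

```text
time: 20.77
ee_pos: [0.4561, 0.0658, 0.37]
eef_rot: [0.997, 0.072, 0.001, -0.001]
ft_force: [-0.2, 0.0, 1.0]
width: 0.0696
grip_force: 0.0
```

```bash
python3 - <<'E'
from h import *
b=r.camera('scene')[:,:,::-1].copy();a=cv2.imread('pics/s0.png')
C=np.hstack([cv2.resize(x[165:250,235:295],(400,567),interpolation=cv2.INTER_CUBIC) for x in(a,b)])
cv2.imwrite('pics/c3.png',C)
E
```

```text
(no output)
```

View pics/c3.png

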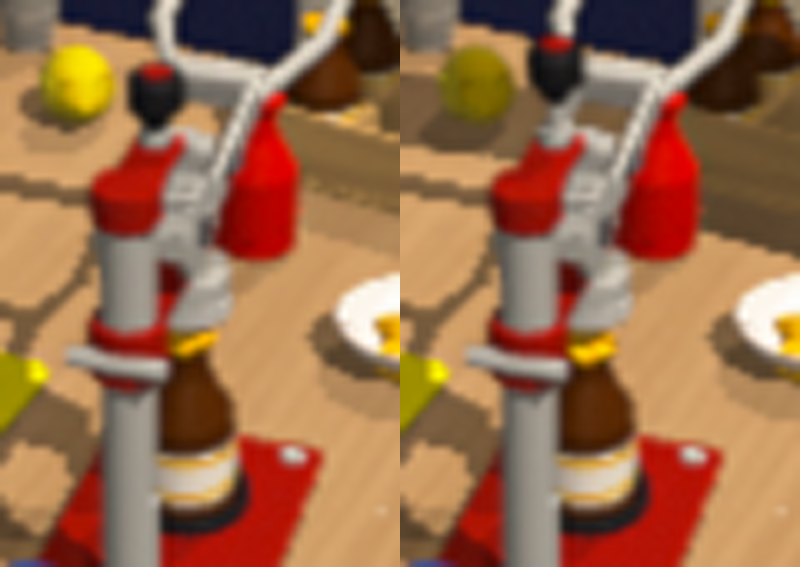

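The cap sits about 2 px lower than before, which matches roughly 6 mm. The lever is back at rest, the knob is still out, and the bottle stands in its nest. Next is the knob.

>>> arm_command(
  moves=[0,-3.9,0,0,0,-3.9,0,0,0,-3.9,0,0,0,0,0,0,0,0,2.2,0,0,0,2.2,0,0,0,2.2,0,0,0,2.1,0,0,0,0,0,0,0,0,0],
)

```text
time: 21.65
ee_pos: [0.4418, 0.1728, 0.282]
eef_rot: [0.998, 0.066, -0.001, 0.0]
ft_force: [0.4, 0.3, 1.0]
width: 0.0697
grip_force: 0.0
```

>>> arm_command(
  moves=[0,0,0,0,0,0,0,0,0,0,0,0,0,0,0,0,0,0,0,0,0,0,0,0,0,0,0,0,0,0,0,0,0,0,0,0,0,0,0,0,0,0,0,0],
  fingers=0,
  squeeze=40,
)

```text
time: 22.57
ee_pos: [0.4419, 0.1739, 0.2822]
eef_rot: [0.998, 0.067, 0.0, -0.0]
ft_force: [-0.5, 2.7, 0.7]
width: 0.0263
grip_force: 40.0
```

>>> arm_command(
  moves=[0,0,0.3,0,0,0,0.3,0,0,0,0.3,0,0,0,0.3,0,0,0,0.3,0,0,0,0,0,0,0,0,0],
)

```text
time: 23.15
ee_pos: [0.442, 0.1739, 0.2681]
eef_rot: [0.998, 0.067, 0.0, -0.0]
ft_force: [-4.7, 2.3, 10.4]
width: 0.0262
grip_force: 40.0
```

>>> arm_command(
  moves=[0,0,0.1,0,0,0,0,0,0,0,-0.2,0,0,0,0,0],
)

```text
time: 23.48
ee_pos: [0.442, 0.1739, 0.2682]
eef_rot: [0.998, 0.067, 0.0, -0.0]
ft_force: [-1.6, 3.6, 4.3]
width: 0.0266
grip_force: 40.0
```

>>> arm_command(
  moves=[0,0,0,0,0,0,0,0,0,0,0,0,0,0,0,0,0,0,0,0,0,0,0,0,0,0,0,0,0,0,0,0],
  fingers=80,
)

```text
time: 24.15
ee_pos: [0.442, 0.1735, 0.2681]
eef_rot: [0.998, 0.067, 0.0, 0.0]
ft_force: [0.3, 0.1, 0.8]
width: 0.0667
grip_force: 0.0
```

>>> arm_command(
  moves=[0,0,-2,0,0,0,-3,0,0,0,-3,0,0,0,-3,0,0,0,0,0],
)

```text
time: 24.57
ee_pos: [0.4433, 0.1744, 0.3834]
eef_rot: [0.998, 0.067, 0.003, -0.001]
ft_force: [0.8, 0.6, -0.0]
width: 0.0696
grip_force: 0.0
```

```bash
python3 - <<'E'
from h import *
b=r.camera('scene')[:,:,::-1].copy();t=r.camera('top')[:,:,::-1]
C=np.hstack([cv2.resize(b[130:280,200:330],(400,462),interpolation=cv2.INTER_CUBIC),cv2.resize(t[150:280,130:390],(400,462))])
cv2.imwrite('pics/c4.png',C)
E
```

```text
(no output)
```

View pics/c4.png

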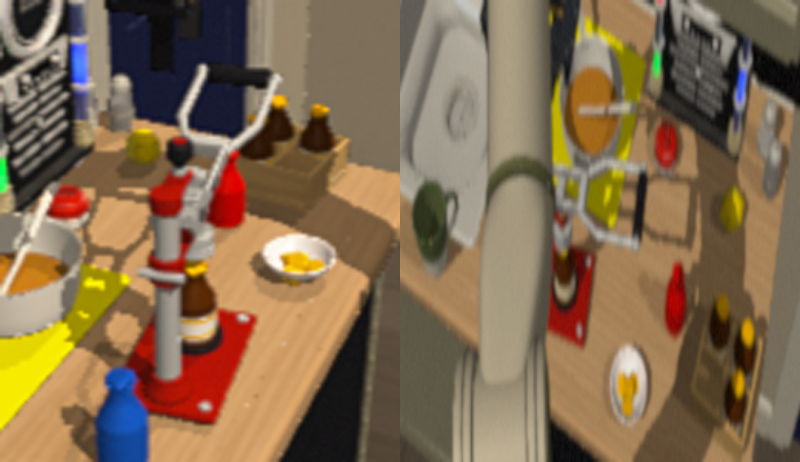

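The knob is in, the lever is up, the bottle stands capped, and everything else is in its place.

```bash
python3 -c "from bench import r; print(r.close_job())"
```

```text
the job is handed in; nothing more can be done
None
```

The job is handed in with the bottle standing in the capper, its cap about 6 mm lower in the pictures: knob pulled fully out, lever pulled until it stiffened at about 16 N, eased back to its rest stop, knob pushed fully in, nothing else disturbed, at 24.6 s of the 64 s.

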